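# Close up the small-parts chest

### The arm

A 6-joint arm with a two-finger parallel gripper is mounted at the origin on the work surface. World frame = base frame: x ahead of the robot, y to its left, z up, the work surface at z = 0. Lengths are in m, angles in rad, forces in N, time in s.
With the tool pointing down it reaches from about 0.35 to 0.725 m from the base axis. Payload 6 kg.
Tool frame: the origin (TCP) lies midway between the tips of the shut fingers; the grasp point (between the pads) lies manip.hold_point_z behind it (manip.hold_point_z is the distance from the TCP to the grasp point, in m); z points along the fingers, x is the direction in which the jaws open and shut, and the axes are right-handed (so a half turn about z gives the same grasp; the last joint's range is limited). The gripper opens to 85 mm and grips with 20 to 120 N. Pads are 22 mm wide; open, the fingers measure 114 mm over their backs; the gripper's body (76 mm by 85 mm) begins 54 mm behind the grasp point. The pads swing forward as they close: fully open they stand 13 mm farther back than shut.
Start: joints at [1.635, 0.04, 0.085, 0, -1.615, -0.334], TCP at [0.16, 0.578, 0.207] pointing down, gripper open.
Joint ranges: [-2.56, 2.56], [-1.29, 2.01], [-1.08, 1.49], [-3.29, 1.98], [-2.81, -0.18], [-2.99, 2.99]. Speed limits (rad/s): [2.57, 2.57, 3.01, 3.14, 3.14, 3.14].

### API

Orientations are given as a unit quaternion [w, x, y, z].
In Python, from plant import manip, viewer gives the robot as it stands.
- The arm moves only by the tool move_arm, never from a script. Its argument "motion" is a list of rows, each a list of 3 entries, a list of its own where there are three numbers: the shift along the tool's x, y, z in mm, then the turn, a rotation vector about the tool's x, y, z in units of 5 degrees (1.0 is 5 degrees), then the opening, from -1 (shut) to 1 (fully open). In form: [[[x, y, z], [rx, ry, rz], gripper], ...]. A call has exactly 8 rows; each row is the pose to reach, as a shift and turn from the pose commanded when the call began, along the tool's axes at that moment; what a row does not reach only later rows make up. A row lasts 1/12 s, in which the tool goes at most 41.7 mm and 7.16 degrees, less where a joint would pass 70% of its speed; a pose out of reach is approached as far as the arm can. A call with a gripper value outside its range is refused whole. The fingers move at their own pace and stop on an object; "squeeze" is the grip in N (left out, the last holds). Time passes only in rows, so rows that repeat a pose let the fingers close, or fill a call up. It gives the time, the measured TCP pose, the force and the opening at its end, in the units of the state.
- manip.observe(): the state, without advancing time (a new reading comes with each control period).
- viewer.capture(name): name is "side" or "top"; returns (picture, depth): 384x512x3 uint8, red, green, blue; 384x512 float32, m along the optical axis (not along the pixel's ray), 0 where there is no reading.
- viewer.camera_info(name): a dict with "fx", "fy", "cx", "cy" (pixels), "origin" and "attitude" of the camera in the world. Camera axes: x right, y down, z forward; pixel columns grow to the right and rows downward; lengths in m; the calibration is good to about 2 mm. A picture is of the moment at which its call begins. camera_info takes no time and is no camera call.
- manip.finish_job(): hands the job in, once; it reports no verdict.
The state is a dict: "time": time; "q": joint angles; "dq": joint speeds; "joint_torque": joint torques, N m; "tool_pos": TCP position; "eef_rot": TCP orientation; "ft_force": force on the tool from outside, world axes, zero at the start; "torque": the same for the moment, N m; "width": finger opening in m.
Only numpy, scipy, OpenCV 4.12 (cv2) and the standard library are available. Lean on these libraries where they do the work, as an engineer would, in place of code of your own. Each camera call takes 0.05 s, during which the arm holds its last target.

### The job

Close up the blue small-parts chest: with the fingertips, gently push both open drawers fully home, and only then push the raised lid down until it is fully shut. Don't slam anything, don't pull the drawers further out, and leave the loose things on the bench where they are; nothing needs to be gripped or lifted.

Things in the scene. Friction and masses are not known exactly. Their poses are not given: they have to be found in the camera images.
- chest: blue metal chest fixed to the bench, 150 deep (x), 236 wide (y), 92 high without the lid. Origin: centre of its underside on the bench. Its -x axis is the way its front looks and the way the drawers come out; +y is its left as seen from the robot; z up.
- drawer_left (a joint): how far the left (+y) drawer stands out, m: 0 is fully home (its front then stands 4 mm proud of the chest), 0.11 fully out. It slides along the chest's x axis, stays where it is left, and resists with about 1 to 2 N until it meets its rubber stop at 0.
- drawer_right (a joint): the same for the right (-y) drawer
- drawer_left_front (a point): middle of the top edge of the left drawer's outer front face, 72 above the bench. The white front is 109 wide and 66 high (6 to 72 above the bench), with an aluminium finger strip 50 wide, 7 high, sticking out 10, centred 26 above the bench; the face above the strip is flat and can be pushed anywhere. The point moves with the drawer.
- drawer_right_front (a point): the same for the right drawer
- lid (a joint): lid angle, rad: 0 is fully shut, lying flat on the chest, grows as it opens. Its hinge runs along y at the chest's far (+x) side, 93 above the bench. A light lid with a stiff hinge that stays at any angle; about 1 to 2 N square to it at its free edge moves it.
- lid_hinge (a point): middle of the hinge line. Its axes are the lid's, turning with it.
- lid_edge (a point): middle of the lid's free edge, on its outer (upper when shut) face, 158 from the hinge line. The lid is a flat blue plate 4 thick and 242 wide, with a lip 20 deep on the inner side at the free edge that comes down in front of the chest when shut. While open the outer face looks up and away from the robot.
- spindle: steel spindle with two flanges standing upright, 52 across, 58 high; loose bystander, origin at the centre of its underside
- oil: amber oil bottle with black cap, 40 across, 100 high; loose bystander, origin at the centre of its underside
- bearing: steel ring lying flat, 36 across, 14 high; loose bystander, origin at the centre of its underside
- screwdriver: yellow-handled screwdriver lying on the bench; loose bystander, origin at the centre of its underside middle
- flywheel: aluminium disc with a hub lying flat, 84 across, 22 high; loose bystander, origin at the centre of its underside
- small_box: open cardboard box 70 x 90 x 55; loose bystander, origin at the centre of its underside
- screw_jar: glass jar with red cap, 48 across, 60 high; loose bystander, origin at the centre of its underside

How it is judged:
On the way, in this order (a step that is already met when the one before it is completed fails the run):
1. both drawers fully home (within 5 mm) while the lid is still raised (value of joint each of drawer_left, drawer_right below 0.005 m and value of joint lid above 0.3 rad), for 0.2 s.
2. lid fully shut (value of joint lid below 0.03 rad), for 0.2 s.
At the end, for the whole second after the job is handed in: Both drawers within 5 mm of fully home, the lid within 0.03 rad (about 5 mm at its edge) of fully shut, and every loose thing within 20 mm of where it stood (value of joint each of drawer_left, drawer_right below 0.005 m and value of joint lid below 0.03 rad and distance of each of spindle, oil, bearing, screwdriver, flywheel, small_box, screw_jar from where it was at the start of the episode below 0.02 m); the robot touches nothing.
It fails at once if a loose thing lifted, carried or shifted by more than 20 mm (distance of any of spindle, oil, bearing, screwdriver, flywheel, small_box, screw_jar from where it was at the start of the episode above 0.02 m).
It fails at once if chest, drawers or lid pushed harder than 60 N at any moment (contact force between any of the fingers, the arm and chest above 60 N).
It fails at once if lid or drawer slammed (faster than 2.5 rad/s or 0.6 m/s) (velocity of joint lid below -2.5 rad/s or velocity of joint any of drawer_left, drawer_right below -0.6 m/s).
It fails at once if a drawer pulled out further than it stood at the start (beyond 100 mm) (value of joint any of drawer_left, drawer_right above 0.1 m).
It also fails if it takes over 58 s, if anything falls off the work surface, if the arm or the gripper's body presses on something with over 40 N, if the wrist force passes 120 N, or if a joint passes its speed limit or range.

## Working session

There is one attempt and no reset: what is moved stays moved. The work goes in short steps, Python scripts to look and compute and a tool call to move; the robot and the scene stay as the last step left them, time stands still between calls to the robot, and variables do not carry over. Pictures are saved under pics/ and viewed, and the job is handed in when it is done.

Besides the shell and the picture viewer there is one more tool, called after "Request:" as name([rows], argument=value, ...), one row to a line, values as JSON. move_arm: Moves the arm, as the interface text tells. Its arguments: {"type":"object","properties":{"motion":{"type":"array","items":{"type":"array"}},"squeeze":{"type":"number"}},"required":["motion"]}

```bash
ls; mkdir -p pics
python3 - <<'E'
from plant import manip, viewer
import cv2,numpy as np
for n in("side","top"):
    p,d=viewer.capture(n); np.savez(f"pics/{n}0.npz",p=p,d=d); cv2.imwrite(f"pics/{n}0.png",cv2.resize(p[:,:,::-1],(800,600)))
    print(n,viewer.camera_info(n))
s=manip.observe(); print(s, manip.hold_point_z)
E
```

```text
pics
side {'fx': 482.9159974767702, 'fy': 482.9159974767702, 'cx': 247.62848333258825, 'cy': 200.59474588680325, 'origin': array([ 0.29901047, -0.76651921,  0.78175905]), 'attitude': array([-0.4152141 ,  0.88898694, -0.17918095,  0.07206702])}
top {'fx': 373.40699999767725, 'fy': 373.40699999767725, 'cx': 252.9155479370366, 'cy': 198.59059962648143, 'origin': array([ 0.5454652 , -0.00564623,  0.89850497]), 'attitude': array([-0.03933522,  0.71249387, -0.69989053,  0.03095909])}
{'time': 0.1, 'q': array([ 1.63468820e+00,  4.07741442e-02,  8.39005786e-02, -3.98933218e-04,
       -1.61545607e+00, -3.33695149e-01]), 'dq': array([-0.00072061, -0.00034432,  0.00073861,  0.00135905, -0.00129941,
       -0.00157865]), 'joint_torque': array([-5.58434564e-03, -3.69345725e+01,  3.48281085e+01,  6.95178151e+00,
       -4.57446906e-03, -3.97106561e-06]), 'tool_pos': array([0.15977343, 0.57800306, 0.20586232]), 'eef_rot': array([-5.90332315e-04, -6.05588380e-01,  7.95777661e-01, -5.28183739e-04]), 'ft_force': array([-0.35963403,  0.31231296,  0.44339952]), 'torque': array([-0.07844751, -0.00981276, -0.02338471]), 'width': 0.08542889312330718} 0.0187
```

View pics/side0.png

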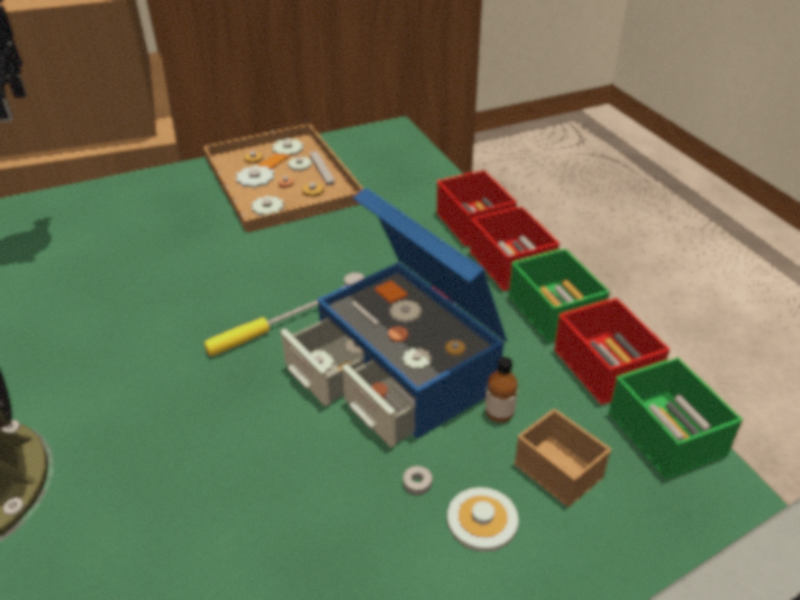

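View pics/top0.png

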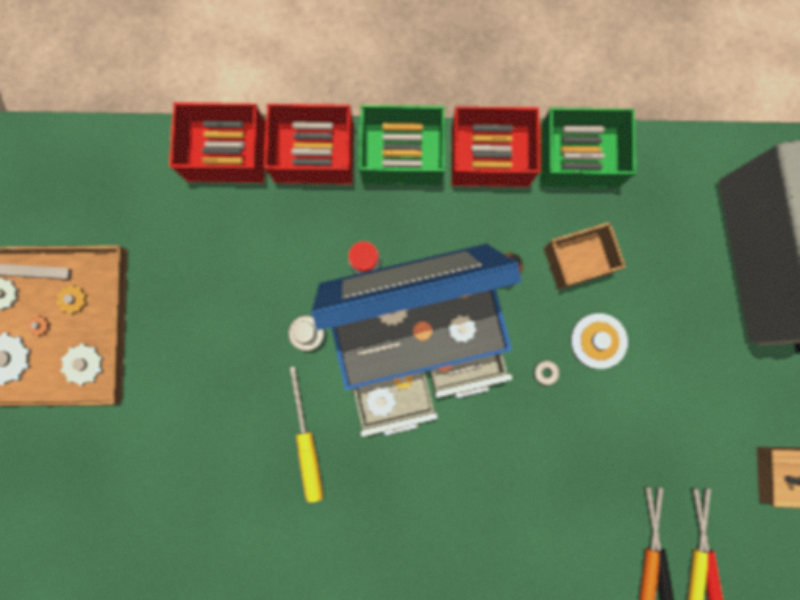

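```bash
cat > h.py <<'E'
import numpy as np
from plant import viewer
from scipy.spatial.transform import Rotation as R
def cam(n):
    c=viewer.camera_info(n); w,x,y,z=c["attitude"]; return c,R.from_quat([x,y,z,w]).as_matrix()
def cloud(n,d):
    c,M=cam(n); v,u=np.mgrid[:384,:512]
    P=np.stack([(u-c["cx"])/c["fx"]*d,(v-c["cy"])/c["fy"]*d,d],-1)
    return P@M.T+c["origin"]
def proj(n,p):
    c,M=cam(n); q=(np.asarray(p)-c["origin"])@M
    return np.stack([q[...,0]/q[...,2]*c["fx"]+c["cx"],q[...,1]/q[...,2]*c["fy"]+c["cy"]],-1)
E
python3 - <<'E'
from h import *
import cv2
for n,(a,b,c,dd) in (("top",(180,140,370,290)),("side",(170,110,350,300))):
    z=np.load(f"pics/{n}0.npz"); p=z["p"]; d=z["d"]
    P=cloud(n,d); np.save(f"pics/{n}0_cloud.npy",P)
    cr=p[b:dd,a:c][:,:,::-1]; s=min(800/(c-a),600/(dd-b)); s=int(s)
    im=cv2.resize(cr,None,fx=s,fy=s,interpolation=cv2.INTER_CUBIC)
    for k in range(0,c-a,20): cv2.putText(im,str(a+k),(k*s,10),0,.35,(255,255,255))
    for k in range(0,dd-b,20): cv2.putText(im,str(b+k),(0,k*s+5),0,.35,(255,255,255))
    cv2.imwrite(f"pics/{n}0c.png",im)
    if n=="top":
        h=np.clip(P[b:dd,a:c,2]*1000,0,250).astype(np.uint8)
        cv2.imwrite("pics/top0h.png",cv2.resize(cv2.applyColorMap(h,cv2.COLORMAP_JET),None,fx=s,fy=s,interpolation=0))
P=np.load("pics/top0_cloud.npy")
print("table",np.median(P[300:340,240:300,2]))
E
```

```text
table -0.0008847479751740717
```

View pics/top0c.png

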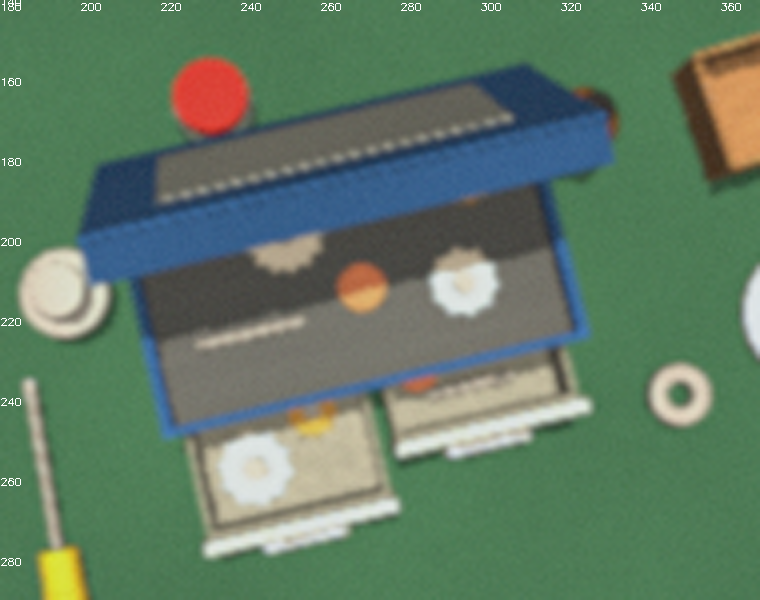

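View pics/top0h.png

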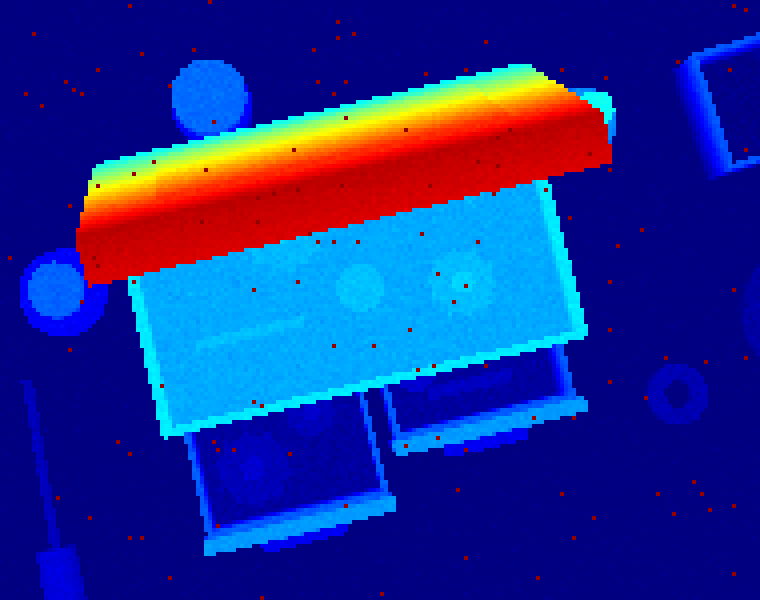

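View pics/side0c.png

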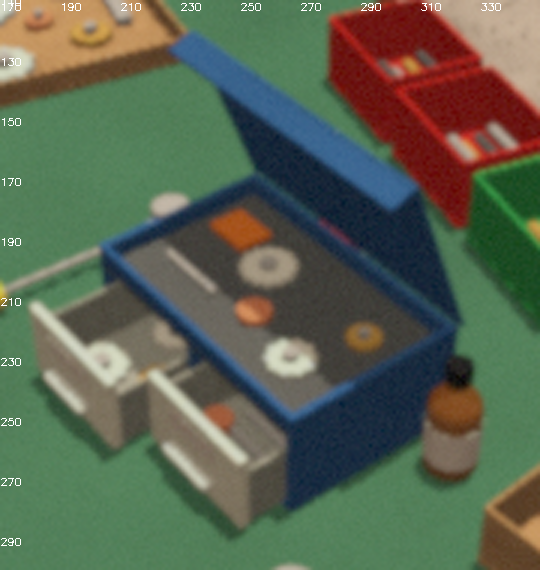

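```bash
cat >> h.py <<'E'
def ray(n,u,v,z):
    c,M=cam(n); r=M@np.array([(u-c["cx"])/c["fx"],(v-c["cy"])/c["fy"],1]); return c["origin"]+r*(z-c["origin"][2])/r[2]
E
python3 - <<'E'
from h import *
np.set_printoptions(precision=4,suppress=True)
T={}
for k,u,v,z in [("dl_l",231.2,278.7,.072),("dl_r",279.5,268,.072),("dr_l",279.5,254.5,.072),("dr_r",327,242.5,.072),("ch_fl",221.5,249,.092),("ch_fr",327,224,.092),
 ("spindle",194,212,.058),("bearing",350,238.5,.014),("sd_tip",187,235,.005),("sd_h",195,277,.02),("jar",232,164,.06),("oil",329,168,.1),("flywheel",383,218,.022)]:
    T[k]=ray("top",u,v,z); print(k,T[k])
P=np.load("pics/top0_cloud.npy")
yaw=[]
for a,b in (("dl_r","dl_l"),("dr_r","dr_l"),("ch_fr","ch_fl")):
    d=T[b]-T[a]; print(np.linalg.norm(d),np.degrees(np.arctan2(-d[0],d[1])))
# lid plane
sub=P[155:215,195:335].reshape(-1,3)
# outer face: height 0.1..0.24
import itertools
c=sub[(sub[:,2]>.11)&(sub[:,2]<.3)]
rng=np.random.default_rng(0);best=(0,)
def ransac(c):
    best=(0,None)
    for _ in range(800):
        s=c[rng.choice(len(c),3,0)];n=np.cross(s[1]-s[0],s[2]-s[0]);l=np.linalg.norm(n)
        if l<1e-9: continue
        n/=l; m=abs((c-s[0])@n)<.003
        if m.sum()>best[0]: best=(m.sum(),m)
    return best
n,m=ransac(c);q=c[m];nn=np.linalg.svd(q-q.mean(0))[2][2];print(n,nn*np.sign(nn[2]),q.mean(0),q.min(0),q.max(0))
c2=c[~m];n,m=ransac(c2);q=c2[m];nn=np.linalg.svd(q-q.mean(0))[2][2];print(n,nn*np.sign(nn[2]),q.mean(0),q.min(0),q.max(0))
print(np.sort(c[:,2])[::-100][:8])
E
```

```text
dl_l [0.4516 0.049  0.072 ]
dl_r [ 0.4766 -0.0559  0.072 ]
dr_l [ 0.5058 -0.0556  0.072 ]
dr_r [ 0.5339 -0.1594  0.072 ]
ch_fl [0.5161 0.07   0.092 ]
ch_fr [ 0.5737 -0.1557  0.092 ]
spindle [0.5965 0.1376 0.058 ]
bearing [ 0.5434 -0.2241  0.014 ]
sd_tip [0.5445 0.1614 0.005 ]
sd_h [0.4479 0.1366 0.02  ]
jar [0.7074 0.0542 0.06  ]
oil [ 0.6944 -0.1587  0.1   ]
flywheel [ 0.5925 -0.2994  0.022 ]
0.10785007179514923 13.42386802514172
0.10754689721653944 15.112692152544088
0.23295651068956585 14.310356932818152
2178 [0.8987 0.2302 0.3732] [ 0.6573 -0.0127  0.1931] [ 0.6068 -0.1338  0.1101] [0.7151 0.1116 0.2437]
1427 [-0.347  -0.0894  0.9336] [ 0.626  -0.019   0.2359] [ 0.5879 -0.1389  0.2301] [0.6633 0.0985 0.2419]
[0.2437 0.241  0.2403 0.2397 0.2392 0.2388 0.2383 0.2379]
```

Request:
move_arm([
  [[30,-26,0],[0,0,0],-1],
  [[60,-52,0],[0,0,0],-1],
  [[90,-78,0],[0,0,0],-1],
  [[120,-104,0],[0,0,0],-1],
  [[150,-130,0],[0,0,0],-1],
  [[180,-156,0],[0,0,0],-1],
  [[210,-180,0],[0,0,0],-1],
  [[240,-205,0],[0,0,0],-1],
], squeeze=30)

```text
time: 0.77
tool_pos: [0.2936, 0.2905, 0.2065]
eef_rot: [-0.0, -0.606, 0.796, 0.0]
ft_force: [0.7, 0.4, 1.3]
width: 0.0001
```

Request:
move_arm([
  [[30,-26,0],[0,0,0],-1],
  [[60,-52,0],[0,0,0],-1],
  [[90,-78,0],[0,0,0],-1],
  [[120,-104,0],[0,0,0],-1],
  [[150,-130,0],[0,0,0],-1],
  [[180,-156,0],[0,0,0],-1],
  [[210,-180,0],[0,0,0],-1],
  [[240,-205,0],[0,0,0],-1],
])

```text
time: 1.43
tool_pos: [0.4273, 0.0044, 0.2068]
eef_rot: [0.0, -0.606, 0.796, 0.0]
ft_force: [0.7, 1.4, 1.0]
width: 0.0001
```

Request:
move_arm([
  [[0,0,0],[0,0,-1],-1],
  [[0,0,0],[0,0,-2],-1],
  [[0,0,0],[0,0,-3],-1],
  [[0,0,0],[0,0,-4],-1],
  [[0,0,0],[0,0,-5],-1],
  [[0,0,0],[0,0,-5.94],-1],
  [[0,0,0],[0,0,-5.94],-1],
  [[0,0,0],[0,0,-5.94],-1],
])

```text
time: 2.1
tool_pos: [0.427, 0.0063, 0.2066]
eef_rot: [0.0, 0.789, -0.615, -0.0]
ft_force: [-0.1, -0.6, -0.5]
width: 0.0
```

Request:
move_arm([
  [[10,0,25],[0,0,0],-1],
  [[19,0,50],[0,0,0],-1],
  [[19,0,75],[0,0,0],-1],
  [[19,0,100],[0,0,0],-1],
  [[19,0,125],[0,0,0],-1],
  [[19,0,145],[0,0,0],-1],
  [[19,0,157],[0,0,0],-1],
  [[19,0,157],[0,0,0],-1],
])

```text
time: 2.77
tool_pos: [0.4301, -0.0124, 0.047]
eef_rot: [0.002, 0.789, -0.615, -0.001]
ft_force: [-0.9, 0.6, -0.4]
width: 0.0003
```

```bash
cat > look.py <<'E'
import sys,cv2
from h import *
from plant import manip
t=sys.argv[1]
ims=[]
for n,(a,b,c,d) in (("top",(180,130,380,290)),("side",(150,90,350,300))):
    p,dd=viewer.capture(n); np.savez(f"pics/{n}{t}.npz",p=p,d=dd)
    im=p[b:d,a:c][:,:,::-1]; ims.append(cv2.resize(im,(400,int(400*(d-b)/(c-a))),interpolation=cv2.INTER_CUBIC))
H=max(i.shape[0] for i in ims)
cv2.imwrite(f"pics/v{t}.png",np.hstack([cv2.copyMakeBorder(i,0,H-i.shape[0],0,0,0) for i in ims]))
s=manip.observe(); print(s["time"],s["tool_pos"],s["ft_force"],s["q"])
E
python3 look.py 1
```

```text
2.8667 [ 0.43215968 -0.01214227  0.05064027] [ 0.56693042 -0.4670965   0.18734259] [ 4.44507368e-01 -4.04880034e-01 -5.86664613e-01  8.12612026e-04
 -1.38868066e+00  1.37401007e+00]
```

View pics/v1.png

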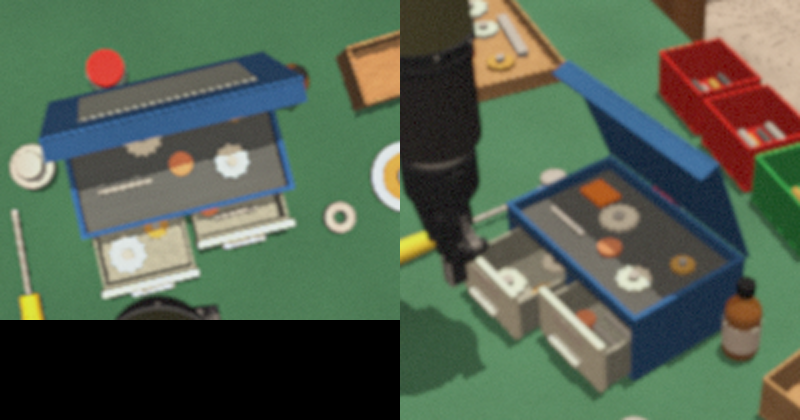

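The tip stands clear in front of the left drawer's face, centred on it; now I push.

Request:
move_arm([
  [[0,-6,0],[0,0,0],-1],
  [[0,-12,0],[0,0,0],-1],
  [[0,-18,0],[0,0,0],-1],
  [[0,-24,0],[0,0,0],-1],
  [[0,-30,0],[0,0,0],-1],
  [[0,-36,0],[0,0,0],-1],
  [[0,-42,0],[0,0,0],-1],
  [[0,-48,0],[0,0,0],-1],
])

```text
time: 3.53
tool_pos: [0.4789, -0.0002, 0.0497]
eef_rot: [0.0, 0.789, -0.614, -0.0]
ft_force: [-0.4, -0.4, -0.0]
width: 0.0001
```

```bash
python3 look.py 2
```

```text
3.6333 [ 4.78902407e-01 -1.37509409e-04  4.95851482e-02] [-0.15711772 -0.46895294  0.28225857] [ 4.22659319e-01 -2.56002106e-01 -4.75230617e-01  1.79467089e-04
 -1.35223114e+00  1.39660000e+00]
```

View pics/v2.png

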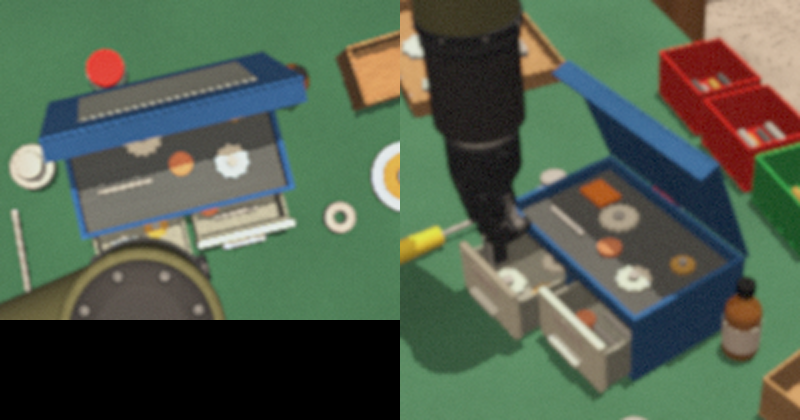

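Run:
```python
from h import *
import cv2
for p in ([.4790,0,.0497],[.4641,-.0035,.072],[.4516,.049,.072],[.4766,-.0559,.072],[.5339,-.1594,.072]): print(p,proj("side",p),proj("top",p))
z=np.load("pics/side2.npz")
im=z["p"][120:260,140:340][:,:,::-1]
cv2.imwrite("pics/s2.png",cv2.resize(im,None,fx=4,fy=4,interpolation=cv2.INTER_CUBIC))
P=cloud("side",z["d"]); P1=cloud("side",np.load("pics/side0.npz")["d"])
for v,u in ((225,200),(222,190),(240,210),(230,195),(218,199),(212,199)): print(v,u,P[v,u],P1[v,u])
```

```text
[0.479, 0, 0.0497] [198.62021265 227.62298434] [253.99493263 265.6009368 ]
[0.4641, -0.0035, 0.072] [191.67563385 223.03818968] [255.39336104 273.36093608]
[0.4516, 0.049, 0.072] [179.38834509 209.91659747] [231.20432367 278.70550802]
[0.4766, -0.0559, 0.072] [204.7712392  237.00829565] [279.50257997 268.02297157]
[0.5339, -0.1594, 0.072] [248.78306906 262.64214354] [327.00411174 242.48154804]
225 200 [0.49462297 0.04940014 0.00946187] [0.49488461 0.05049146 0.0084289 ]
222 190 [0.46199091 0.0023673  0.07087098] [0.4627947  0.00615932 0.067365  ]
240 210 [ 0.4881964  -0.0521707   0.05519019] [ 0.48820216 -0.05214896  0.05516807]
230 195 [ 0.46633736 -0.01750674  0.0625844 ] [ 0.46666632 -0.01603421  0.06117053]
218 199 [ 0.47877706 -0.01494285  0.09094536] [0.49469612 0.05161226 0.02977102]
212 199 [ 0.47574183 -0.03369891  0.12434471] [0.49724235 0.05545346 0.04436598]
```

View pics/s2.png

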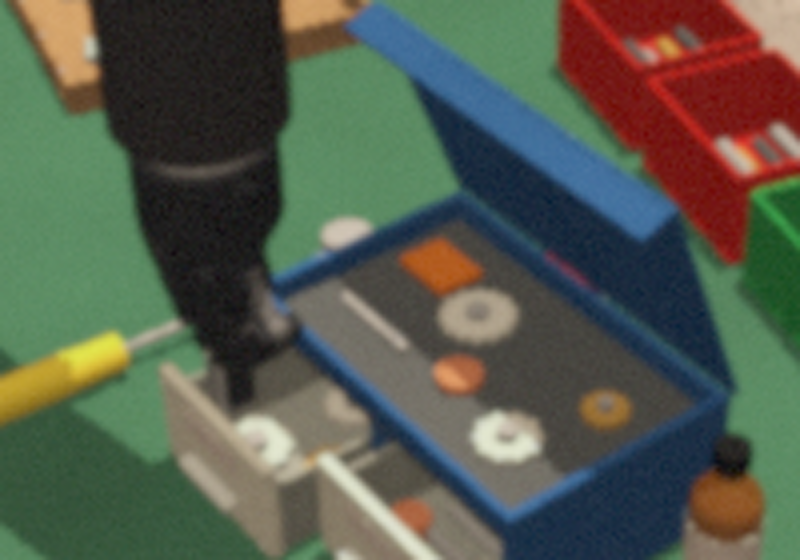

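```bash
python3 look.py 3
python3 - <<'E'
from h import *
import cv2
print(proj("side",[.4322,-.0121,.0506]))
for k in (1,3):
    z=np.load(f"pics/side{k}.npz"); P=cloud("side",z["d"]); P0=cloud("side",np.load("pics/side0.npz")["d"])
    im=z["p"][180:260,140:240][:,:,::-1]
    cv2.imwrite(f"pics/sc{k}.png",cv2.resize(im,None,fx=7,fy=7,interpolation=cv2.INTER_CUBIC))
    d=(np.load("pics/side0.npz")["d"]-z["d"])>.02
    ys,xs=np.where(d[190:250,150:230]); 
    for r in range(205,250,3):
        c=np.where(d[r,150:230])[0]+150
        if len(c)>1: m=c[len(c)//2]; print(k,r,c.min(),c.max(),P[r,m])
E
```

```text
3.7333 [ 4.78266839e-01 -2.87807512e-04  4.96180947e-02] [-0.01737573 -0.03034371 -0.43222176] [ 4.22812120e-01 -2.57878339e-01 -4.76635328e-01  2.21966618e-05
 -1.35269026e+00  1.39645711e+00]
[179.68895673 236.77162685]
1 205 162 186 [ 0.42532143 -0.04285724  0.16795726]
1 208 163 192 [ 0.42987331 -0.04506788  0.16033947]
1 211 167 193 [ 0.43827537 -0.02709363  0.13497238]
1 214 168 193 [ 0.43155578 -0.06845802  0.16305055]
1 217 170 190 [ 0.42992708 -0.06222897  0.15066631]
1 220 171 220 [ 0.42835363 -0.05530136  0.13747399]
1 223 171 183 [ 0.42574407 -0.04245384  0.11941285]
1 226 172 183 [ 0.42920187 -0.02893293  0.09815939]
1 229 172 183 [ 0.42832559 -0.02841897  0.08946835]
1 232 175 179 [ 0.42633954 -0.02217615  0.0760481 ]
3 205 188 212 [ 0.47636404 -0.04632319  0.15310007]
3 208 190 209 [ 0.47644835 -0.04319209  0.14260186]
3 211 191 203 [ 0.47246374 -0.03091381  0.12599666]
3 214 191 202 [ 0.47536496 -0.0153987   0.10397786]
3 217 191 202 [ 0.4741898  -0.01715418  0.09731142]
3 220 192 202 [ 0.47431557 -0.01330244  0.08541683]
3 223 155 197 [ 0.29901047 -0.76651921  0.78175905]
3 241 220 228 [ 0.29901047 -0.76651921  0.78175905]
```

View pics/sc1.png

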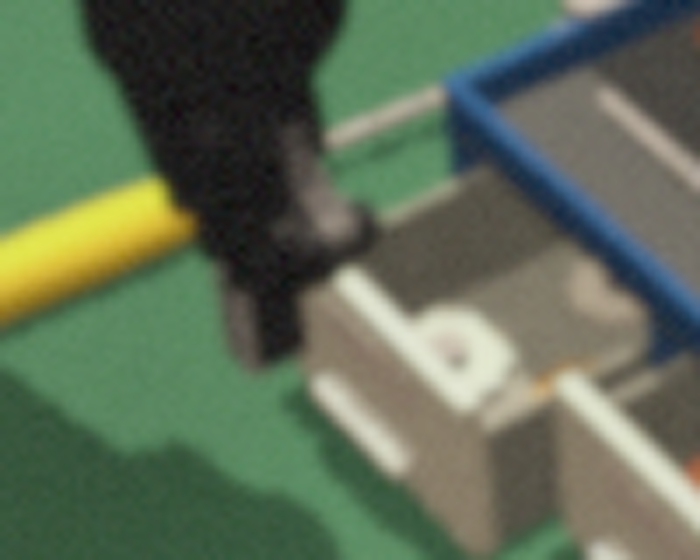

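View pics/sc3.png

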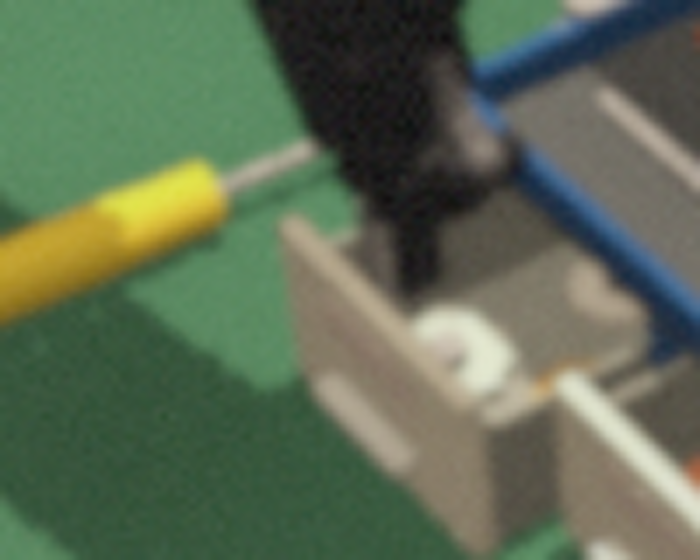

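The reported TCP is about 20 mm lower than the tip seen by the side camera. The tip (row about 233 in the first view) passed just over the 72 mm drawer front without touching it. I'll lift out and check the tip height offset.

Request:
move_arm([
  [[0,0,-12],[0,0,0],-1],
  [[0,0,-25],[0,0,0],-1],
  [[0,0,-40],[0,0,0],-1],
  [[0,15,-40],[0,0,0],-1],
  [[0,30,-40],[0,0,0],-1],
  [[0,45,-40],[0,0,0],-1],
  [[0,60,-40],[0,0,0],-1],
  [[0,60,-40],[0,0,0],-1],
])

```text
time: 4.4
tool_pos: [0.4191, -0.0154, 0.0913]
eef_rot: [-0.001, 0.789, -0.614, 0.001]
ft_force: [0.4, -0.7, 1.0]
width: -0.0002
```

```bash
python3 look.py 4
python3 - <<'E'
from h import *
import cv2
from plant import manip
t=manip.observe()["tool_pos"]
print(proj("side",t),proj("side",t+[0,0,.02]), ray("side",199.3,222.1,.073),ray("side",177.1,232.9,.073),ray("side",199.3,222.1,.05))
for n in ("side","top"):
  z=np.load(f"pics/{n}4.npz"); a,b=(140,170) if n=="side" else (200,200)
  im=z["p"][b:b+80,a:a+100][:,:,::-1]
  cv2.imwrite(f"pics/{n}c4.png",cv2.resize(im,None,fx=7,fy=7,interpolation=cv2.INTER_CUBIC))
E
```

```text
4.5 [ 0.42044813 -0.01496406  0.09111508] [0.44573593 0.55796286 0.02553595] [ 4.50813853e-01 -4.61782352e-01 -5.51827638e-01  4.26172625e-04
 -1.47826751e+00  1.36882492e+00]
[172.52467429 225.40818602] [171.35827976 218.35905198] [ 0.47997706 -0.00832581  0.073     ] [ 0.42632869 -0.02170887  0.073     ] [0.48584962 0.01627839 0.05      ]
```

View pics/sidec4.png

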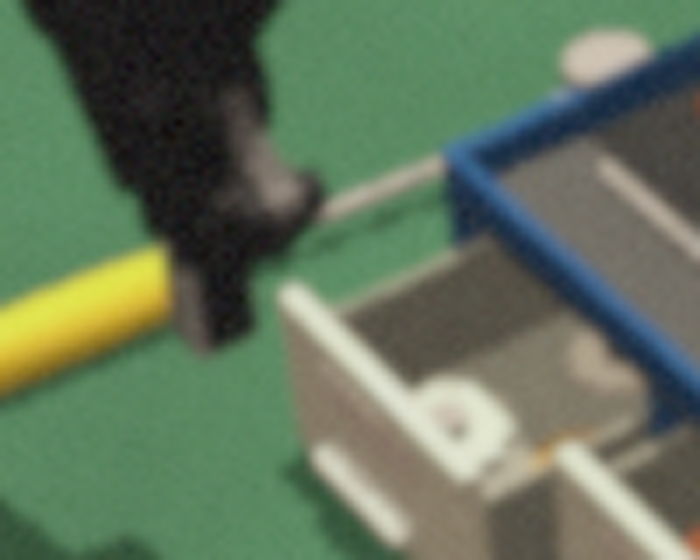

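Request:
move_arm([
  [[0,0,15],[0,0,0],-1],
  [[0,0,30],[0,0,0],-1],
  [[0,0,45],[0,0,0],-1],
  [[0,0,54],[0,0,0],-1],
  [[0,-6,54],[0,0,0],-1],
  [[0,-12,54],[0,0,0],-1],
  [[0,-18,54],[0,0,0],-1],
  [[0,-22,54],[0,0,0],-1],
])

```text
time: 5.17
tool_pos: [0.443, -0.0093, 0.0369]
eef_rot: [-0.0, 0.789, -0.614, 0.001]
ft_force: [-0.3, 0.4, 0.2]
width: -0.0001
```

```bash
python3 look.py 5
```

```text
5.2667 [ 0.4424313  -0.0093901   0.03636475] [0.1093264  0.07044345 0.0140369 ] [ 4.39172008e-01 -3.62498510e-01 -5.82270152e-01  3.21454907e-04
 -1.35072356e+00  1.38001421e+00]
```

View pics/v5.png

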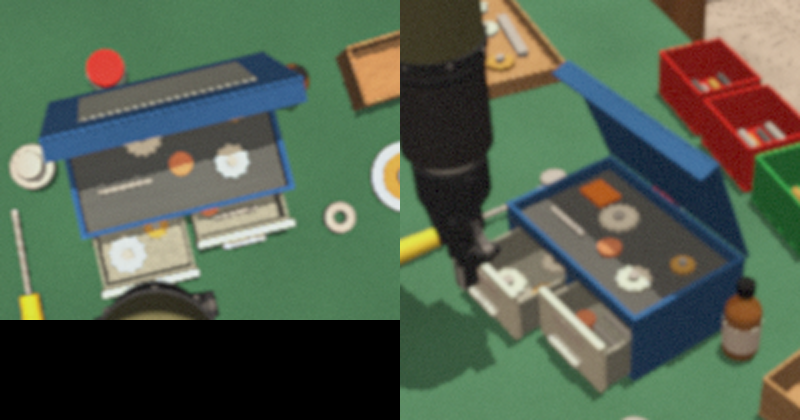

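The tip (about 470,285 in the right pane) is now below the top edge and in front of the face. Pushing.

Request:
move_arm([
  [[0,-5,0],[0,0,0],-1],
  [[0,-9,0],[0,0,0],-1],
  [[0,-13,0],[0,0,0],-1],
  [[0,-17,0],[0,0,0],-1],
  [[0,-22,0],[0,0,0],-1],
  [[0,-27,0],[0,0,0],-1],
  [[0,-32,0],[0,0,0],-1],
  [[0,-37,0],[0,0,0],-1],
])

```text
time: 5.93
tool_pos: [0.4778, -0.0004, 0.0358]
eef_rot: [0.0, 0.789, -0.614, -0.0]
ft_force: [-1.7, -0.6, 0.4]
width: -0.0
```

```bash
python3 look.py 6
```

```text
6.0333 [ 4.78092781e-01 -3.00615437e-04  3.57176965e-02] [ 0.38127049  0.22226611 -0.92720638] [ 4.23137705e-01 -2.50263168e-01 -4.96434574e-01  2.50528602e-04
 -1.32447927e+00  1.39615378e+00]
```

View pics/v6.png

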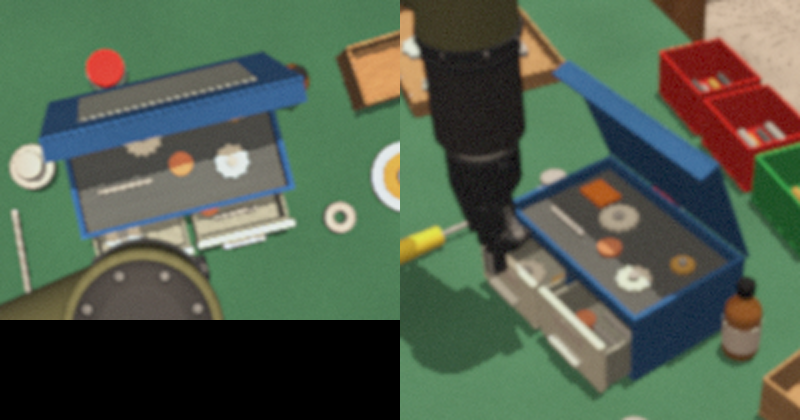

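The left drawer is moving with about 1.7 N of resistance. Continuing slowly to the stop.

Request:
move_arm([
  [[0,-5,0],[0,0,0],-1],
  [[0,-10,0],[0,0,0],-1],
  [[0,-15,0],[0,0,0],-1],
  [[0,-20,0],[0,0,0],-1],
  [[0,-24,0],[0,0,0],-1],
  [[0,-27,0],[0,0,0],-1],
  [[0,-30,0],[0,0,0],-1],
  [[0,-32,0],[0,0,0],-1],
])

```text
time: 6.7
tool_pos: [0.5086, 0.0075, 0.0357]
eef_rot: [0.0, 0.789, -0.614, -0.0]
ft_force: [-1.2, -0.5, -0.7]
width: -0.0
```

Request:
move_arm([
  [[0,-0.5,0],[0,0,0],-1],
  [[0,-1,0],[0,0,0],-1],
  [[0,-1.5,0],[0,0,0],-1],
  [[0,-2,0],[0,0,0],-1],
  [[0,-2.5,0],[0,0,0],-1],
  [[0,-3,0],[0,0,0],-1],
  [[0,-3.5,0],[0,0,0],-1],
  [[0,-4,0],[0,0,0],-1],
])

```text
time: 7.37
tool_pos: [0.5123, 0.0083, 0.0358]
eef_rot: [0.0, 0.789, -0.614, 0.0]
ft_force: [-1.1, 0.2, -0.8]
width: 0.0001
```

Request:
move_arm([
  [[0,-0.5,0],[0,0,0],-1],
  [[0,-1,0],[0,0,0],-1],
  [[0,-1.5,0],[0,0,0],-1],
  [[0,-2,0],[0,0,0],-1],
  [[0,-2.5,0],[0,0,0],-1],
  [[0,-3,0],[0,0,0],-1],
  [[0,-3.5,0],[0,0,0],-1],
  [[0,-4,0],[0,0,0],-1],
])

```text
time: 8.03
tool_pos: [0.5156, 0.0092, 0.0358]
eef_rot: [0.001, 0.789, -0.614, -0.0]
ft_force: [-6.2, -0.8, 1.9]
width: -0.0
```

```bash
python3 look.py 7
```

```text
8.1333 [0.51558463 0.00914073 0.03582526] [-5.51347589  0.36937525  2.14550017] [ 4.08618341e-01 -1.38668943e-01 -4.00675718e-01 -6.92758515e-05
 -1.31022589e+00  1.41071307e+00]
```

View pics/v7.png

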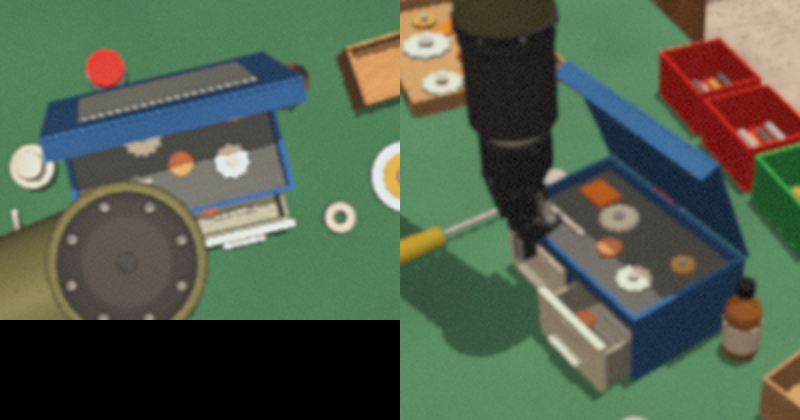

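Request:
move_arm([
  [[0,-0.5,0],[0,0,0],-1],
  [[0,-1,0],[0,0,0],-1],
  [[0,-1,0],[0,0,0],-1],
  [[0,-1.5,0],[0,0,0],-1],
  [[0,-1.5,0],[0,0,0],-1],
  [[0,-2,0],[0,0,0],-1],
  [[0,-2,0],[0,0,0],-1],
  [[0,-2,0],[0,0,0],-1],
])

```text
time: 8.8
tool_pos: [0.5156, 0.0091, 0.0358]
eef_rot: [0.002, 0.789, -0.614, -0.002]
ft_force: [-13.9, 0.4, 8.0]
width: -0.0002
```

At the stop (13.9 N, no further travel; the face works out 79 mm ahead of the chest centre, as it should). Now I back off and shift to the right drawer.

Request:
move_arm([
  [[0,20,0],[0,0,0],-1],
  [[0,42,0],[0,0,0],-1],
  [[0,62,0],[0,0,0],-1],
  [[25,62,0],[0,0,0],-1],
  [[55,62,0],[0,0,0],-1],
  [[85,62,0],[0,0,0],-1],
  [[113,62,0],[0,0,0],-1],
  [[113,62,0],[0,0,0],-1],
])

```text
time: 9.47
tool_pos: [0.487, -0.1184, 0.0364]
eef_rot: [-0.0, 0.788, -0.615, 0.001]
ft_force: [0.5, 1.1, -0.4]
width: -0.0
```

```bash
python3 look.py 8
```

```text
9.5667 [ 0.48631193 -0.11588033  0.03601583] [-0.19775901 -0.40585911 -0.03995648] [ 1.70370938e-01 -1.86644745e-01 -4.42644651e-01  4.33886284e-04
 -1.31377664e+00  1.64661617e+00]
```

View pics/v8.png

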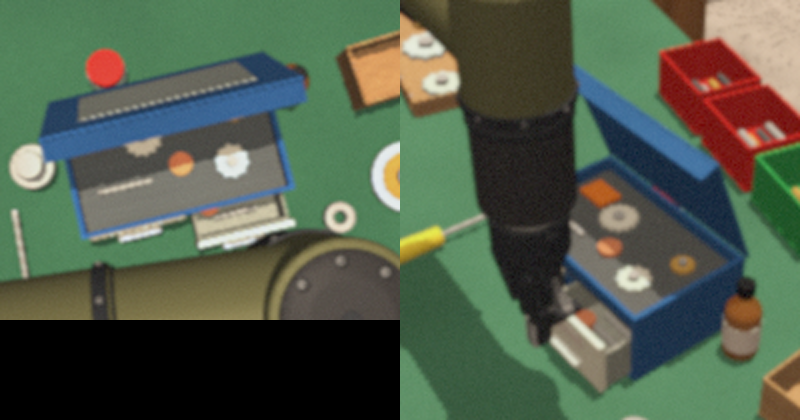

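Request:
move_arm([
  [[0,-6,0],[0,0,0],-1],
  [[0,-12,0],[0,0,0],-1],
  [[0,-18,0],[0,0,0],-1],
  [[0,-22,0],[0,0,0],-1],
  [[0,-26,0],[0,0,0],-1],
  [[0,-31,0],[0,0,0],-1],
  [[0,-36,0],[0,0,0],-1],
  [[0,-41,0],[0,0,0],-1],
])

```text
time: 10.23
tool_pos: [0.5258, -0.1045, 0.0356]
eef_rot: [0.0, 0.789, -0.614, -0.0]
ft_force: [-1.3, 0.4, 0.4]
width: -0.0001
```

Request:
move_arm([
  [[0,-3,0],[0,0,0],-1],
  [[0,-5,0],[0,0,0],-1],
  [[0,-7,0],[0,0,0],-1],
  [[0,-9,0],[0,0,0],-1],
  [[0,-11,0],[0,0,0],-1],
  [[0,-12,0],[0,0,0],-1],
  [[0,-13,0],[0,0,0],-1],
  [[0,-14,0],[0,0,0],-1],
])

```text
time: 10.9
tool_pos: [0.5391, -0.1014, 0.0358]
eef_rot: [0.0, 0.789, -0.614, -0.0]
ft_force: [-1.3, 0.7, -0.5]
width: 0.0001
```

Request:
move_arm([
  [[0,-0.5,0],[0,0,0],-1],
  [[0,-1,0],[0,0,0],-1],
  [[0,-1.5,0],[0,0,0],-1],
  [[0,-2,0],[0,0,0],-1],
  [[0,-2.5,0],[0,0,0],-1],
  [[0,-3,0],[0,0,0],-1],
  [[0,-3.5,0],[0,0,0],-1],
  [[0,-4,0],[0,0,0],-1],
])

```text
time: 11.57
tool_pos: [0.543, -0.1005, 0.0359]
eef_rot: [0.0, 0.789, -0.614, 0.0]
ft_force: [-0.9, -0.6, -0.6]
width: -0.0001
```

Request:
move_arm([
  [[0,-0.5,0],[0,0,0],-1],
  [[0,-1,0],[0,0,0],-1],
  [[0,-1.5,0],[0,0,0],-1],
  [[0,-2,0],[0,0,0],-1],
  [[0,-2.5,0],[0,0,0],-1],
  [[0,-3,0],[0,0,0],-1],
  [[0,-3.5,0],[0,0,0],-1],
  [[0,-3.5,0],[0,0,0],-1],
])

```text
time: 12.23
tool_pos: [0.5438, -0.1003, 0.0359]
eef_rot: [0.002, 0.789, -0.614, -0.002]
ft_force: [-12.5, -0.8, 7.2]
width: 0.0001
```

At the stop again. Retreating, rising and looking.

Request:
move_arm([
  [[0,20,0],[0,0,0],-1],
  [[0,45,0],[0,0,0],-1],
  [[-10,60,-30],[0,0,0],-1],
  [[-20,60,-65],[0,0,0],-1],
  [[-30,60,-100],[0,0,0],-1],
  [[-40,60,-135],[0,0,0],-1],
  [[-50,60,-170],[0,0,0],-1],
  [[-55,60,-205],[0,0,0],-1],
])

```text
time: 12.9
tool_pos: [0.4748, -0.0601, 0.2434]
eef_rot: [-0.001, 0.79, -0.614, 0.001]
ft_force: [1.0, -0.2, 0.1]
width: -0.0003
```

Request:
move_arm([
  [[0,0,-20],[0,0,0],-1],
  [[0,0,-40],[0,0,0],-1],
  [[0,0,-40],[0,0,0],-1],
  [[0,0,-40],[0,0,0],-1],
  [[0,0,-40],[0,0,0],-1],
  [[0,0,-40],[0,0,0],-1],
  [[0,0,-40],[0,0,0],-1],
  [[0,0,-40],[0,0,0],-1],
])

```text
time: 13.57
tool_pos: [0.4745, -0.0611, 0.2801]
eef_rot: [0.0, 0.789, -0.614, -0.0]
ft_force: [0.4, -0.1, -0.3]
width: 0.0002
```

```bash
sed -i 's/(150,90,350,300)/(150,30,350,290)/' look.py; python3 look.py 9
python3 - <<'E'
from h import *
z=np.load("pics/top9.npz");P=cloud("top",z["d"])
c0=np.array([.6177,-.0245]);a=np.radians(14.3);ex=np.array([np.cos(a),np.sin(a)]);ey=np.array([-ex[1],ex[0]])
q=P.reshape(-1,3);xp=(q[:,:2]-c0)@ex;yp=(q[:,:2]-c0)@ey
for nm,m in (("L",(yp>.01)&(yp<.1)),("R",(yp<-.01)&(yp>-.1))):
    k=m&(q[:,2]>.062)&(q[:,2]<.08)&(xp<-.05)&(xp>-.2); print(nm,k.sum(), np.percentile(xp[k],[2,50]) if k.any() else "")
E
```

```text
13.6667 [ 0.47457975 -0.06106826  0.28042504] [ 0.42098613 -0.07242025  0.21215108] [ 2.95297826e-01 -2.61774306e-01 -5.81062956e-02  1.08459878e-04
 -1.77511467e+00  1.52403850e+00]
L 442 [-0.07843235 -0.0618479 ]
R 436 [-0.0781973  -0.06171014]
```

View pics/v9.png

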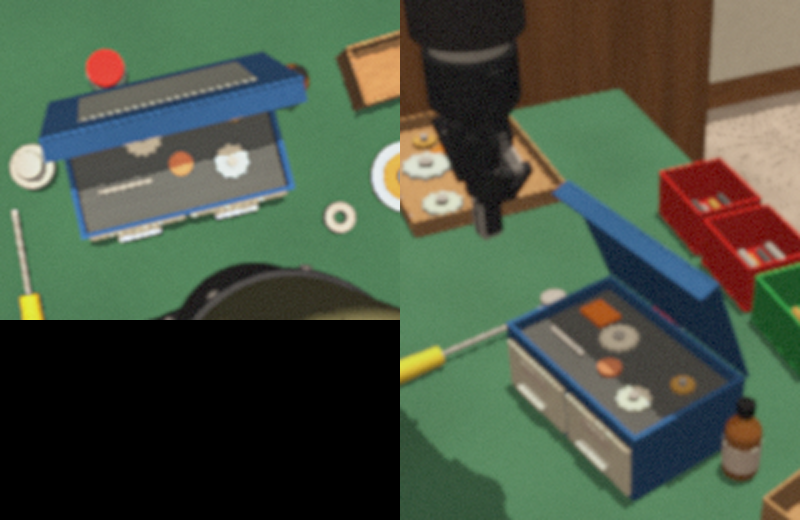

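Both drawers are home in picture and depth (faces at −78 mm). Now I go over the lid edge (tip about 0.30 against an edge at 0.24).

Request:
move_arm([
  [[0,-25,0],[0,0,0],-1],
  [[0,-55,0],[0,0,0],-1],
  [[0,-85,0],[0,0,0],-1],
  [[0,-115,0],[0,0,0],-1],
  [[0,-145,0],[0,0,0],-1],
  [[0,-175,0],[0,0,0],-1],
  [[0,-205,0],[0,0,0],-1],
  [[0,-232,0],[0,0,0],-1],
])

```text
time: 14.33
tool_pos: [0.701, -0.0036, 0.2798]
eef_rot: [0.0, 0.789, -0.614, -0.0]
ft_force: [0.9, -0.4, 0.5]
width: 0.0
```

```bash
python3 look.py 10; python3 -c "
from plant import manip;print(manip.observe()['eef_rot'])"
```

```text
14.4333 [ 0.7018573  -0.00258813  0.2743377 ] [-0.09649333  0.28227169 -1.13038591] [ 2.79481314e-01  3.52343049e-01  5.65420652e-01 -1.10376836e-03
 -1.79214241e+00  1.54027077e+00]
[ 0.00302194  0.7894938  -0.61374438 -0.00287231]
```

View pics/v10.png

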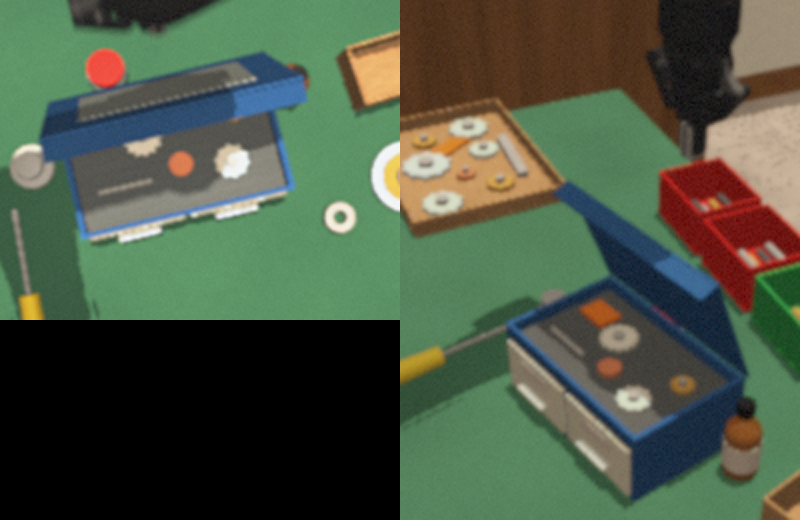

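Run:
```python
from h import *
import cv2
t=np.array([.7018,-.0026,.2770])
for dz in (0,.02,.04): print(proj("side",t+[0,0,dz]),proj("top",t+[0,0,dz]))
z=np.load("pics/side10.npz"); im=z["p"][50:170,230:340][:,:,::-1]
cv2.imwrite("pics/s10.png",cv2.resize(im,None,fx=5,fy=5,interpolation=cv2.INTER_CUBIC))
```

```text
[293.93237271 116.92544406] [256.82164144 143.3278641 ]
[294.34293373 108.19035008] [256.81512094 140.32809515]
[294.7645778   99.21945328] [256.80816365 137.12737934]
```

View pics/s10.png

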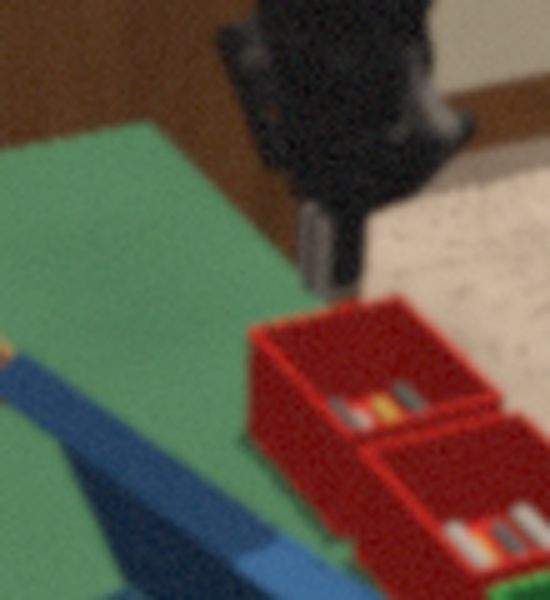

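The tip (about 297,109 in the side image) matches the reported TCP plus 20 mm. It is clear behind the lid; lowering.

Request:
move_arm([
  [[0,0,15],[0,0,0],-1],
  [[0,0,30],[0,0,0],-1],
  [[0,0,45],[0,0,0],-1],
  [[0,0,60],[0,0,0],-1],
  [[0,0,75],[0,0,0],-1],
  [[0,0,90],[0,0,0],-1],
  [[0,0,90],[0,0,0],-1],
  [[0,0,90],[0,0,0],-1],
])

```text
time: 15.1
tool_pos: [0.699, -0.0042, 0.1904]
eef_rot: [0.001, 0.789, -0.614, -0.0]
ft_force: [0.5, 0.0, 1.2]
width: -0.0003
```

Request:
move_arm([
  [[0,10,0],[0,0,0],-1],
  [[0,20,0],[0,0,0],-1],
  [[0,30,0],[0,0,0],-1],
  [[0,37,0],[0,0,0],-1],
  [[0,42,0],[0,0,0],-1],
  [[0,47,1],[0,0,0],-1],
  [[0,52,3],[0,0,0],-1],
  [[0,57,6],[0,0,0],-1],
])

```text
time: 15.77
tool_pos: [0.6443, -0.0181, 0.1853]
eef_rot: [-0.0, 0.789, -0.614, 0.001]
ft_force: [1.1, 0.4, 1.3]
width: 0.0004
```

```bash
python3 look.py 11; python3 -c "
from plant import manip;print(manip.observe()['eef_rot'])"
```

```text
15.8667 [ 0.64358101 -0.0180649   0.18439062] [-0.03993188  0.34369104  0.34878777] [ 2.81968733e-01  1.55827289e-01  1.68114524e-01 -1.99015512e-04
 -1.58384610e+00  1.53737510e+00]
[ 2.50157393e-04  7.89303050e-01 -6.14003697e-01 -3.04448444e-04]
```

View pics/v11.png

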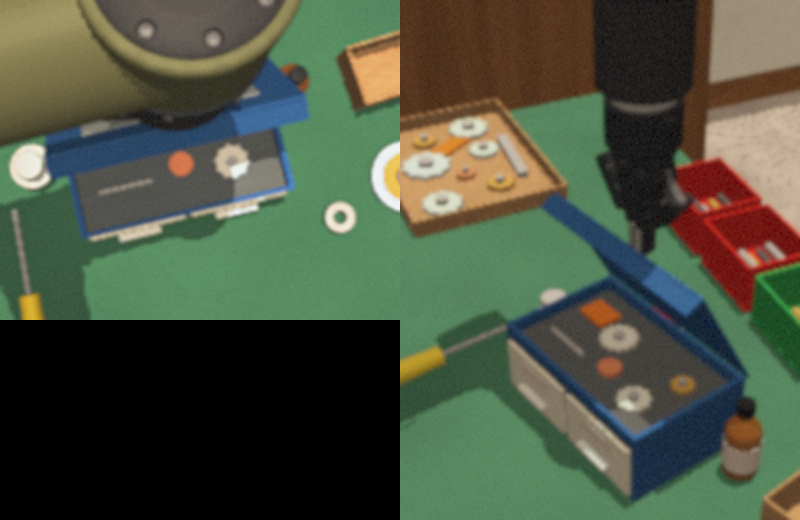

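The lid is following: its free edge has come forward and down. Continuing along the arc.

Request:
move_arm([
  [[0,6,3],[0,0,0],-1],
  [[0,12,7],[0,0,0],-1],
  [[0,18,11],[0,0,0],-1],
  [[0,24,15],[0,0,0],-1],
  [[0,29,20],[0,0,0],-1],
  [[0,34,25],[0,0,0],-1],
  [[0,40,31],[0,0,0],-1],
  [[0,44,36],[0,0,0],-1],
])

```text
time: 16.53
tool_pos: [0.6008, -0.029, 0.1481]
eef_rot: [0.0, 0.789, -0.614, -0.0]
ft_force: [0.3, -0.7, -0.1]
width: 0.0001
```

```bash
python3 look.py 12
```

```text
16.6333 [ 0.60051485 -0.02894585  0.14758841] [ 0.21750758 -0.10040413 -0.63449478] [ 2.84525239e-01  4.65946318e-02 -1.58283316e-02 -4.10922090e-04
 -1.51026254e+00  1.53476935e+00]
```

View pics/v12.png

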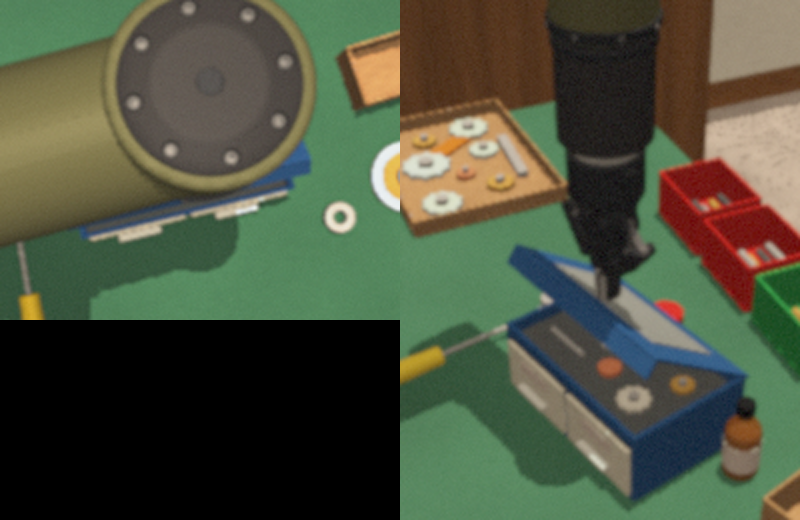

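Request:
move_arm([
  [[0,4,6],[0,0,0],-1],
  [[0,8,12],[0,0,0],-1],
  [[0,11,18],[0,0,0],-1],
  [[0,14,24],[0,0,0],-1],
  [[0,17,30],[0,0,0],-1],
  [[0,19,36],[0,0,0],-1],
  [[0,21,42],[0,0,0],-1],
  [[0,22,48],[0,0,0],-1],
])

```text
time: 17.3
tool_pos: [0.58, -0.0343, 0.1002]
eef_rot: [0.0, 0.789, -0.614, -0.0]
ft_force: [-0.2, 0.4, 0.9]
width: -0.0002
```

Request:
move_arm([
  [[0,1,3],[0,0,0],-1],
  [[0,1,6],[0,0,0],-1],
  [[0,2,9],[0,0,0],-1],
  [[0,2,12],[0,0,0],-1],
  [[0,3,14],[0,0,0],-1],
  [[0,3,16],[0,0,0],-1],
  [[0,3,18],[0,0,0],-1],
  [[0,3,20],[0,0,0],-1],
])

```text
time: 17.97
tool_pos: [0.5775, -0.0349, 0.0807]
eef_rot: [-0.0, 0.789, -0.614, 0.0]
ft_force: [0.1, -0.2, 0.0]
width: 0.0
```

```bash
python3 look.py 13
```

```text
18.0667 [ 0.57723729 -0.03493738  0.08037178] [-0.87353097 -0.18749895  0.65871597] [ 2.86203175e-01  5.62863892e-03 -1.80629362e-01 -6.25679301e-05
 -1.38512557e+00  1.53315889e+00]
```

View pics/v13.png

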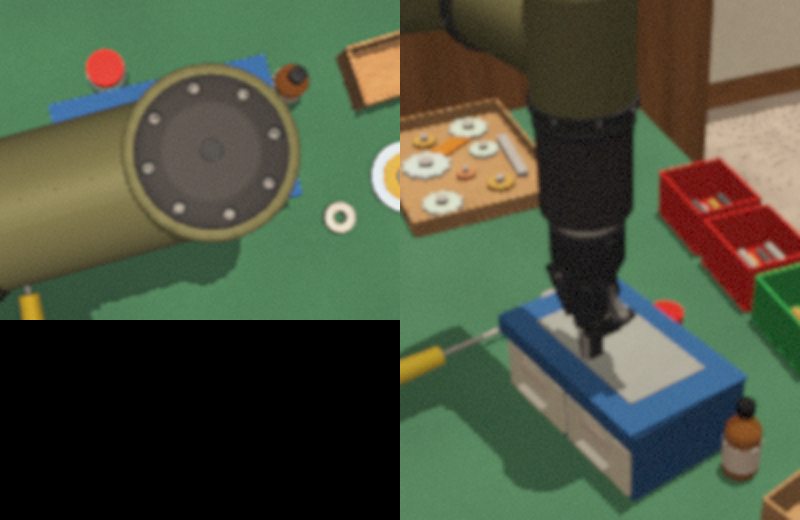

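The lid is nearly shut, so I go down slowly until the force rises.

Request:
move_arm([
  [[0,0,0.7],[0,0,0],-1],
  [[0,0,1.4],[0,0,0],-1],
  [[0,0,2.1],[0,0,0],-1],
  [[0,0,2.8],[0,0,0],-1],
  [[0,0,3.5],[0,0,0],-1],
  [[0,0,4.2],[0,0,0],-1],
  [[0,0,4.9],[0,0,0],-1],
  [[0,0,5.5],[0,0,0],-1],
])

```text
time: 18.73
tool_pos: [0.5774, -0.0349, 0.0753]
eef_rot: [0.0, 0.789, -0.614, 0.0]
ft_force: [0.9, 0.9, -0.0]
width: -0.0003
```

Request:
move_arm([
  [[0,0,0.5],[0,0,0],-1],
  [[0,0,1],[0,0,0],-1],
  [[0,0,1.5],[0,0,0],-1],
  [[0,0,2],[0,0,0],-1],
  [[0,0,2.5],[0,0,0],-1],
  [[0,0,3],[0,0,0],-1],
  [[0,0,3],[0,0,0],-1],
  [[0,0,3],[0,0,0],-1],
])

```text
time: 19.4
tool_pos: [0.5774, -0.035, 0.0727]
eef_rot: [0.0, 0.789, -0.614, 0.0]
ft_force: [-1.9, 0.5, 2.5]
width: -0.0
```

Request:
move_arm([
  [[0,0,0.5],[0,0,0],-1],
  [[0,0,1],[0,0,0],-1],
  [[0,0,1.5],[0,0,0],-1],
  [[0,0,2],[0,0,0],-1],
  [[0,0,2.5],[0,0,0],-1],
  [[0,0,3],[0,0,0],-1],
  [[0,0,3],[0,0,0],-1],
  [[0,0,3],[0,0,0],-1],
])

```text
time: 20.07
tool_pos: [0.5776, -0.035, 0.0725]
eef_rot: [-0.0, 0.79, -0.614, 0.001]
ft_force: [-9.2, 1.4, 14.9]
width: -0.0001
```

Firm stop at 15 N. Lifting off, back and up, then verifying.

Request:
move_arm([
  [[0,0,-10],[0,0,0],-1],
  [[0,0,-30],[0,0,0],-1],
  [[0,0,-60],[0,0,0],-1],
  [[0,20,-90],[0,0,0],-1],
  [[0,50,-110],[0,0,0],-1],
  [[0,80,-120],[0,0,0],-1],
  [[0,115,-120],[0,0,0],-1],
  [[0,150,-120],[0,0,0],-1],
])

```text
time: 20.73
tool_pos: [0.4311, -0.0721, 0.1898]
eef_rot: [-0.001, 0.789, -0.614, 0.0]
ft_force: [-0.9, -1.6, 0.6]
width: 0.0003
```

Request:
move_arm([
  [[0,25,0],[0,0,0],-1],
  [[0,45,0],[0,0,0],-1],
  [[0,45,0],[0,0,0],-1],
  [[0,45,0],[0,0,0],-1],
  [[0,45,0],[0,0,0],-1],
  [[0,45,0],[0,0,0],-1],
  [[0,45,0],[0,0,0],-1],
  [[0,45,0],[0,0,0],-1],
])

```text
time: 21.4
tool_pos: [0.3887, -0.0828, 0.1889]
eef_rot: [0.001, 0.789, -0.614, -0.0]
ft_force: [-0.1, -0.7, 0.2]
width: 0.0002
```

```bash
python3 look.py 14
python3 - <<'E'
from h import *
z=np.load("pics/top14.npz");P=cloud("top",z["d"])
c0=np.array([.6177,-.0245]);a=np.radians(14.3);ex=np.array([np.cos(a),np.sin(a)]);ey=np.array([-ex[1],ex[0]])
q=P.reshape(-1,3);xp=(q[:,:2]-c0)@ex;yp=(q[:,:2]-c0)@ey
k=(abs(yp)<.1)&(xp>-.07)&(xp<.07)&(q[:,2]>.08)&(q[:,2]<.15)
print(k.sum(),"lid slope",np.polyfit(xp[k],q[k,2],1),)
S=cloud("side",np.load("pics/side14.npz")["d"]).reshape(-1,3);xp=(S[:,:2]-c0)@ex;yp=(S[:,:2]-c0)@ey
for nm,m in (("L",(yp>.015)&(yp<.1)),("R",(yp<-.015)&(yp>-.1))):
    k=m&(S[:,2]>.04)&(S[:,2]<.062)&(xp<-.04)&(xp>-.2); print(nm,k.sum(),np.percentile(xp[k],[10,50]))
E
```

```text
21.5 [ 0.38858461 -0.08284709  0.18897811] [ 0.46863859 -0.53205187  0.85754215] [ 3.07385040e-01 -5.30230115e-01 -4.18703571e-01  9.99371445e-05
 -1.68346999e+00  1.51201511e+00]
5976 lid slope [-0.00204687  0.09689513]
L 137 [-0.08241152 -0.08145522]
R 169 [-0.08218611 -0.08089697]
```

View pics/v14.png

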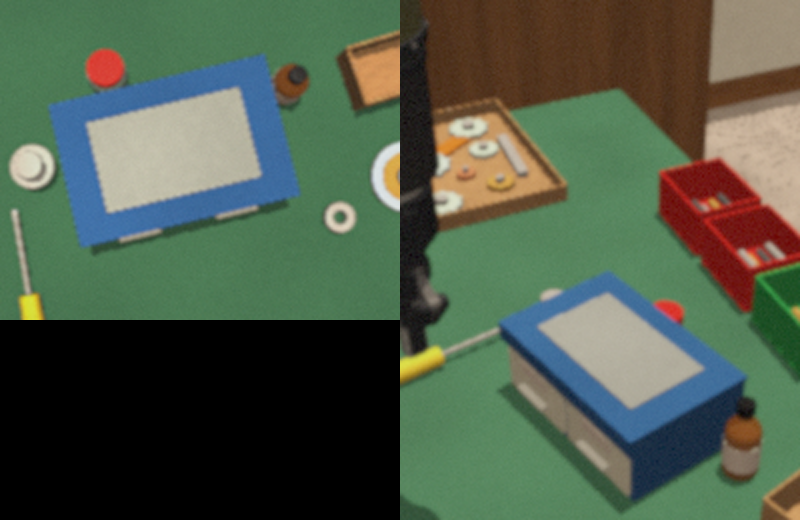

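```bash
python3 -c "
from plant import manip;print(manip.finish_job())"
```

```text
the job is handed in; nothing more can be done
None
```

I pushed both drawers home first and then swung the lid shut. The job was handed in at about 21.5 s; `finish_job` gave no verdict.

**Forces:** I pushed each drawer until it stopped against its rubber stop, with 13.9 N read on the left and 12.5 N on the right. The lid went down until it stopped at about 15 N. These are readings at the end of each move. The limit is 60 N.

**Last checks:**
- **Lid:** the depth picture shows it flat, with a slope of about 0.002 rad.
- **Drawers:** both sit level with each other. Their faces measured 78 mm ahead of the chest centre in the top camera and about 81 mm in the side camera, where 79 mm is fully home. The two cameras differ by 3 mm, about what their calibration allows.
- **Loose things:** those in the last close-up pictures stand where they did at the start by eye; I did not measure their positions. The flywheel and small box were only partly in frame.
- **Arm:** it ended well clear of everything.

**What went wrong on the way:** the fingertips sit about 20 mm higher than the reported TCP. Because of that, my first push on the left drawer passed over its front without touching it. I lifted out with the drawer unmoved, allowed for the offset and carried on.

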